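# Park the long stirring rod in the handled jug

## Robot

A 6-joint arm with a two-finger parallel gripper is mounted at the origin on the work surface. World frame = base frame: x ahead of the robot, y to its left, z up, the work surface at z = 0. Lengths are in mm, angles in rad, forces in N, time in s.
With the tool pointing down it reaches from about 300 to 775 mm from the base axis. Payload 14.6 kg.
Tool frame: the origin (TCP) lies on the front face of the gripper's body, between the roots of the fingers; the fingertips stand 97 mm ahead of it and the grasp point (between the pads) lies 78 mm ahead of it; z points along the fingers, y is the direction in which the jaws open and shut (so a half turn about z gives the same grasp; the last joint's range is limited). The gripper opens to 94 mm and grips with 3 to 60 N. Pads are 16 mm wide; open, the fingers measure 119 mm over their backs; the gripper's body (75 mm by 177 mm) begins 78 mm behind the grasp point.
Start: joints at [-1.347, 0.3, 1.521, -0, 1.321, -0.067], TCP at [157.689, -526.901, 302.646] pointing down, gripper open.
Joint ranges: [-3.03, 3.03], [-0.79, 2.21], [0.23, 2.52], [-1.04, 4.18], [0, 3.07], [-2.55, 2.55]. Speed limits (rad/s): [2.22, 2.22, 2.57, 3.14, 3.14, 3.14].

## Interface

Orientations are given as [roll, pitch, yaw] about the fixed x, y, z axes, in that order (R = Rz(yaw) Ry(pitch) Rx(roll)).
In Python, from cell import manip, eyes, finder gives the robot as it stands.
- The arm moves only by the tool drive_tool, never from a script. Its argument "rows" is a list of rows, each an object with "offset": the shift along the tool's x, y, z in mm, a list of three; "spin": the turn about the tool's z in degrees; "jaw": the finger opening in mm, from 0 to 94. In form: [{"offset": [dx, dy, dz], "spin": spin, "jaw": jaw}, ...]. A call has 1 to 20 rows; each row shifts and turns the commanded pose from where the row before left it, along the tool's axes as they then stand; what a row does not reach is not made up. A row lasts 1/10 s, in which the tool goes at most 50 mm and 8.59 degrees, less where a joint would pass 70% of its speed; a pose out of reach is approached as far as the arm can. A call is refused whole if a number of a shift passes 50 or a number of a turn 8.59, either way. A call with a gripper value outside its range is refused whole. The fingers move at their own pace and stop on an object; "force" is the grip in N (left out, the last holds). Time passes only in rows, so rows that do not move let the fingers close. It gives the time, the measured TCP pose, the force and the opening at its end, in the units of the state.
- manip.read_state(): the state, without advancing time (a new reading comes with each control period).
- eyes.camera(name): name is "side" or "top"; returns a dict with "color" (480x640x3 uint8, blue, green, red), "depth" (480x640 float32, mm along the optical axis (not along the pixel's ray), 0 where there is no reading), "vfov" (degrees; the focal length in pixels is half the picture's height over the tangent of half this angle, whatever the lens; pixels are square), "cx", "cy" (the principal point, pixels), "rvec" (rotation vector, rad) and "tvec" (3), from world to camera coordinates, as OpenCV has them. Camera axes: x right, y down, z forward; pixel columns grow to the right and rows downward; lengths in mm; the calibration is good to about 2 mm. A picture is of the moment at which its call begins.
- manip.sign_off(): hands the job in, once; it reports no verdict.
Trained networks look in the newest picture that a camera, given by its name, has taken for a name from the list of things; names that differ only in an ending like _2 or _b are one class to them, and where a whole thing is asked for, a point or a joint stands for the part that bears it (a point fixed in the world has none). Each returns a list of dicts, best first, with "p" (0 to 1); they miss things now and then, are a little off and sometimes report something else, mostly with a low value. They report only what shows in the picture. A call takes as long as a camera call. They do not tell look-alikes from the thing itself.
- finder.find_in(camera, target): "uv" ([column, row] in pixels, amid what is visible of it).
The state is a dict: "clock": time; "joints": joint angles; "qd": joint speeds; "effort": joint torques, N m; "eef_pos": TCP position; "eef_rot": TCP orientation; "wrist_force": force on the tool from outside, world axes, zero at the start; "moment": the same for the moment, N m; "finger_gap": finger opening in mm.
Only numpy, scipy, OpenCV 4.12 (cv2) and the standard library are available. Lean on these libraries where they do the work, as an engineer would, in place of code of your own. Each camera call takes 0.05 s, during which the arm holds its last target. There are 200 camera calls.

## Task

Take the long wooden stirring rod out of the timber block and stand it in the metal jug that has the handle, so that it leans against the rim on the side directly opposite the handle and the handle stays free to lift the jug. Lower its foot to the bottom of the jug before letting go, keep the jug standing where it is, and leave the shorter rod in the block.

Things in the scene. Friction and masses are not known exactly. Their poses are not given: they have to be found in the camera images.
- rod: Long stirring rod, pale wood, 230 mm, 45 g: round 14 mm shaft, flat-ended foot 20 mm wide, 30 mm long. Starts upright in one of three sockets (24 mm wide, 45 mm deep, 75 mm apart) of a brown timber block 70 x 220 x 60 mm, foot 15 mm above the table. The two other tools in it reach 135 mm above the table. Origin: centre of the foot's underside; z runs up the rod.
- rod_top (a point): Centre of the rod's upper end, 230 mm along its axis from its foot.
- jug: Bare metal jug, loose, 0.5 kg, upright: 115 mm high, outer diameter 76 mm at the bottom, 84 at the open rim, wall 4, floor 5 thick; one loop handle 35 mm out. A vessel of the same size with no handle stands beside it. A rod leaning right across inside, foot at the handle's wall, is about 25 degrees off vertical. Origin: centre of the underside; z up, x points to the handle (lean the rod to -x).
- short_rod: The shorter rod, same wood and shape but 120 mm long, upright in another socket of the block; it stays there. Origin: centre of its foot's underside, z to its top.
Not all that is in view belongs to the job. Leave any green or yellow look-alike of the rod alone.

How it is judged:
By the outcome, as a careful person would: the job done as asked, in the order asked, and still so for the second after the job is handed in, with the robot touching nothing.
It also fails if it takes over 48 s, if anything falls off the work surface, if the arm or the gripper's body presses on something with over 40 N, if the wrist force passes 120 N, or if a joint passes its speed limit or range.

## Working session

There is one attempt and no reset: what is moved stays moved. The work goes in short steps, Python scripts to look and compute and a tool call to move; the robot and the scene stay as the last step left them, time stands still between calls to the robot, and variables do not carry over. Pictures are saved under pics/ and viewed, about 8 in all and at most 12, crops included, and the job is handed in when it is done.

Besides the shell and the picture viewer there is one more tool, called as name(argument=value, ...), one argument or row to a line, values as JSON. drive_tool: Moves the arm, as the interface text tells. Its arguments: {"type":"object","properties":{"rows":{"type":"array","items":{"type":"object","properties":{"offset":{"type":"array","items":{"type":"number"}},"spin":{"type":"number"},"jaw":{"type":"number"}}}},"force":{"type":"number"}},"required":["rows"]}

```bash
mkdir -p pics
cat > h.py <<'E'
import numpy as np, cv2
from cell import manip, eyes, finder
def cam(n):
    c=eyes.camera(n); c['f']=240/np.tan(np.radians(c['vfov'])/2); c['R']=cv2.Rodrigues(np.array(c['rvec'],float))[0]; c['t']=np.array(c['tvec'],float).ravel(); return c
def cloud(c):
    d=c['depth']; v,u=np.mgrid[:480,:640]
    p=np.stack([(u-c['cx'])/c['f']*d,(v-c['cy'])/c['f']*d,d],-1)
    w=(p-c['t'])@c['R']; w[d<=0]=np.nan; return w
def proj(c,P):
    q=np.atleast_2d(P)@c['R'].T+c['t']; return q[:,:2]/q[:,2:]*c['f']+[c['cx'],c['cy']]
E
python3 - <<'E'
from h import *
s=manip.read_state(); print(s['clock'],s['eef_pos'],s['eef_rot'],s['finger_gap'])
for n in('top','side'):
    c=cam(n); w=cloud(c); cv2.imwrite(f'pics/{n}1.png',c['color'])
    print(n,c['f'],'campos',(-c['R'].T@c['t']).round())
    for t in('rod','rod_top','jug','short_rod'):
        for r in finder.find_in(n,t)[:5]:
            u,v=np.round(r['uv']).astype(int); print(t,round(r['p'],2),u,v,w[v,u].round())
E
```

```text
0.0 [ 157.66384096 -526.76478119  302.0891487 ] [-3.14046717e+00 -1.01218551e-04  2.90771805e-01] 93.94969463975772
top 468.9311381758923 campos [447.  32. 968.]
rod 0.67 181 285 [407. 266. 145.]
rod 0.65 213 183 [587. 215. 148.]
rod 0.56 231 283 [412. 179. 144.]
rod 0.51 210 230 [502. 211. 176.]
rod_top 0.81 181 285 [407. 266. 145.]
rod_top 0.74 229 282 [414. 181. 155.]
rod_top 0.63 210 229 [504. 213. 171.]
rod_top 0.6 212 183 [nan nan nan]
rod_top 0.54 477 196 [ 596. -301.    2.]
jug 0.73 474 197 [ 594. -294.    4.]
short_rod 0.57 256 228 [510. 139. 135.]
side 443.1272462318751 campos [ 387. -623.  729.]
rod 0.92 350 215 [584. 219. 134.]
rod 0.88 314 207 [498. 211. 172.]
rod 0.7 274 201 [409. 179. 220.]
rod 0.65 279 234 [412. 177. 133.]
rod_top 0.87 272 202 [404. 181. 216.]
rod_top 0.82 276 239 [405. 183. 116.]
rod_top 0.73 351 223 [587. 217. 111.]
rod_top 0.67 314 210 [498. 213. 163.]
jug 0.74 414 419 [ 598. -242.   17.]
short_rod 0.75 320 251 [506. 188.  61.]
```

View pics/top1.png

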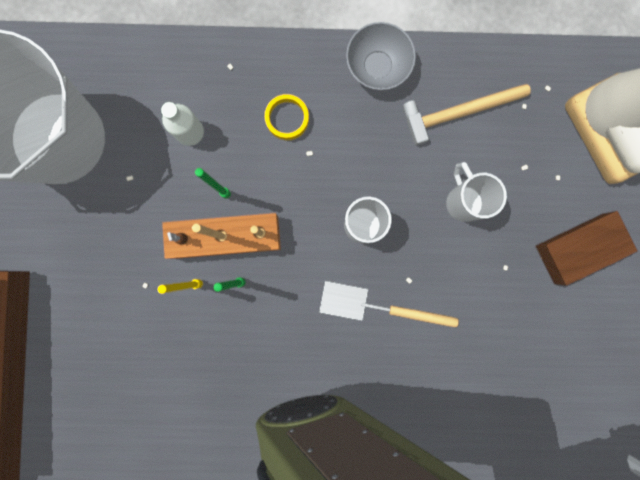

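View pics/side1.png

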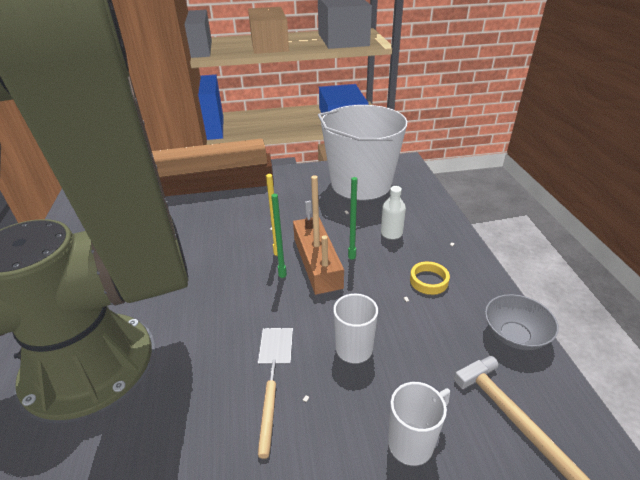

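The target candidates are:
- the pale rod in the block: top (197,228), side (314,207)
- green rods: top (213,183) and (229,285)
- yellow rod: top (181,287)
- short rod: top (256,231)
- dark tool: top (178,238)

I choose the pale tall rod. For the jug, it's the one with the handle at top (476,195), not the plain vessel at (368,220).

Run:
```python
from h import *
W={n:(c:=cam(n),cloud(c)) for n in('top','side')}
def pts(box,zr,n):
    w=W[n][1]; c=W[n][0]['color']
    m=(w[...,0]>box[0])&(w[...,0]<box[1])&(w[...,1]>box[2])&(w[...,1]<box[3])&(w[...,2]>zr[0])&(w[...,2]<zr[1]); return w[m],c[m]
for n in W:
    for z0 in range(70,260,25):
        p,_=pts((475,530,185,240),(z0,z0+25),n)
        if len(p)>2: print(n,'rod',z0,len(p),np.median(p,0).round(1))
    p,_=pts((440,570,90,320),(54,66),n); print(n,'block',len(p),cv2.minAreaRect(p[:,:2].astype(np.float32)))
    p,_=pts((475,540,115,165),(105,140),n); print(n,'short',len(p),np.median(p,0).round(1),p[:,2].max())
    p,_=pts((520,680,-380,-230),(108,122),n); 
    print(n,'rim',len(p),cv2.minEnclosingCircle(p[:,:2].astype(np.float32)))
    h,_=pts((560,700,-380,-200),(30,112),n); 
    if len(p)>5:
        c0=np.array(cv2.minEnclosingCircle(p[:,:2].astype(np.float32))[0]); d=h[:,:2]-c0; k=np.hypot(*d.T)>50; print('handle',k.sum(),d[k].mean(0),h[k].mean(0).round(1))
t=W['top'][0]['color'];s=W['side'][0]['color']
a=cv2.resize(t[140:310,150:290],(560,600)[:2] and (494,600)); b=cv2.resize(s[160:310,250:375][:, :],(300,360))
b2=cv2.resize(t[150:230,435:515],(300,240))
cv2.imwrite('pics/crop.png',np.hstack([a,np.vstack([b,b2])]))
```

```text
top rod 70 20 [498.5 212.2  84.4]
top rod 95 21 [497.8 212.3 110.1]
top rod 120 20 [498.1 212.1 132.6]
top rod 145 30 [498.2 211.9 156.9]
top rod 170 26 [498.8 212.3 182.3]
top rod 195 34 [498.  212.1 207.7]
top rod 220 76 [499.6 215.1 242.9]
top rod 245 18 [501.2 217.8 245.7]
top block 3369 ((500.27801513671875, 215.43667602539062), (70.27006530761719, 214.9359588623047), 5.843548774719238)
top short 64 [506.4 142.7 133.6] 137.38662850650456
top rim 376 ((580.4677124023438, -273.69659423828125), 42.35065841674805)
handle 145 [55.75944002 28.52319348] [ 636.2 -245.2   70.4]
side rod 70 42 [500.6 212.7  83.6]
side rod 95 51 [500.4 213.8 107.5]
side rod 120 53 [501.  213.1 133. ]
side rod 145 57 [500.8 213.3 158.3]
side rod 170 57 [500.5 213.4 182.3]
side rod 195 56 [500.6 212.6 206.9]
side rod 220 66 [500.4 213.2 233.7]
side rod 245 18 [501.6 215.2 246.7]
side block 1316 ((502.0587463378906, 214.26361083984375), (71.373046875, 217.93707275390625), 5.661952972412109)
side short 85 [508.6 138.9 125.5] 137.74902784503482
side rim 672 ((581.9595336914062, -273.66912841796875), 42.56549072265625)
handle 107 [58.8630558 25.5972041] [ 640.8 -248.1   86.6]
```

View pics/crop.png

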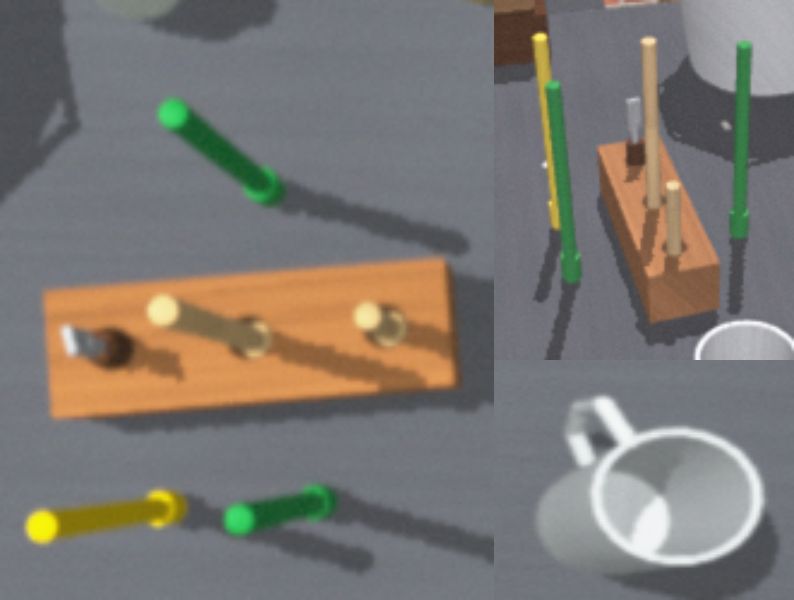

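The crop confirms the choice: the pale tall rod sits in the middle socket, with its top at about (163,310) in the crop. The short rod is at (380,320), and green and yellow look-alikes stand outside the block. The jug's handle points up-left in the image, about 26° from +x. Moving over the rod.

drive_tool(
  rows=[
    {"offset": [0,0,-40],"spin": -4.67,"jaw": 60},
    {"offset": [0,0,-40],"spin": -4.67,"jaw": 60},
    {"offset": [35,-29,0],"spin": 0,"jaw": 60},
    {"offset": [35,-29,0],"spin": 0,"jaw": 60},
    {"offset": [35,-29,0],"spin": 0,"jaw": 60},
    {"offset": [35,-29,0],"spin": 0,"jaw": 60},
    {"offset": [35,-29,0],"spin": 0,"jaw": 60},
    {"offset": [35,-29,0],"spin": 0,"jaw": 60},
    {"offset": [35,-29,0],"spin": 0,"jaw": 60},
    {"offset": [35,-29,0],"spin": 0,"jaw": 60},
    {"offset": [35,-29,0],"spin": 0,"jaw": 60},
    {"offset": [35,-29,0],"spin": 0,"jaw": 60},
    {"offset": [35,-29,0],"spin": 0,"jaw": 60},
    {"offset": [35,-29,0],"spin": 0,"jaw": 60},
    {"offset": [35,-29,0],"spin": 0,"jaw": 60},
    {"offset": [35,-29,0],"spin": 0,"jaw": 60},
    {"offset": [35,-29,0],"spin": 0,"jaw": 60},
    {"offset": [35,-29,0],"spin": 0,"jaw": 60},
    {"offset": [0,0,0],"spin": 0,"jaw": 60},
  ],
)

```text
clock: 2.5
eef_pos: [458.5, 139.2, 381.8]
eef_rot: [-3.141, 0.001, 0.458]
wrist_force: [-0.4, -0.5, -0.7]
finger_gap: 59.9
```

drive_tool(
  rows=[
    {"offset": [36.5,-26,0],"spin": 0,"jaw": 60},
    {"offset": [36.5,-26,0],"spin": 0,"jaw": 60},
    {"offset": [0,0,0],"spin": 0,"jaw": 60},
    {"offset": [0,0,30],"spin": 0,"jaw": 60},
    {"offset": [0,0,30],"spin": 0,"jaw": 60},
    {"offset": [0,0,30],"spin": 0,"jaw": 60},
    {"offset": [0,0,9],"spin": 0,"jaw": 60},
    {"offset": [0,0,0],"spin": 0,"jaw": 60},
    {"offset": [0,0,0],"spin": 0,"jaw": 60},
  ],
)

```text
clock: 3.4
eef_pos: [500.8, 214.1, 285.3]
eef_rot: [3.141, -0.002, 0.453]
wrist_force: [0.7, 0.1, 0.8]
finger_gap: 59.8
```

Run:
```python
from h import *
c=cam('side'); w=cloud(c); s=manip.read_state(); print(s['eef_pos'])
for z0 in range(80,250,20):
    m=(abs(w[...,0]-501)<20)&(abs(w[...,1]-216)<20)&(w[...,2]>z0)&(w[...,2]<z0+20)
    if m.sum()>3: print(z0,m.sum(),np.median(w[m],0).round(1))
u,v=proj(c,[501,217,180])[0].astype(int)
cv2.imwrite('pics/g1.png',cv2.resize(c['color'][v-90:v+60,u-100:u+100],(800,600)))
```

```text
[500.80152535 214.27733713 285.42903241]
80 33 [500.4 212.7  90.1]
100 45 [499.6 213.6 110.8]
120 39 [501.3 213.4 130.1]
140 43 [502.1 213.1 149.3]
160 51 [500.6 213.6 170.3]
180 43 [500.6 213.3 189.8]
200 45 [501.4 212.4 210.6]
220 51 [500.5 212.9 230.3]
240 32 [501.  214.2 244.9]
```

View pics/g1.png

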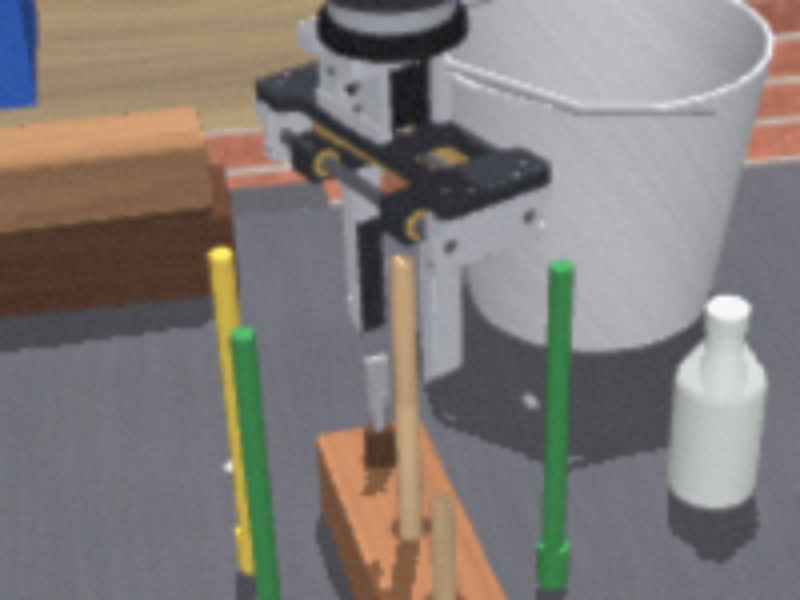

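The rod at crop (403,260–540) stands between the two fingers, whose tips are at (365,330) and (445,380). I'll nudge, close and lift.

drive_tool(
  force=20,
  rows=[
    {"offset": [1.5,-3,0],"spin": 0,"jaw": 40},
    {"offset": [0,0,0],"spin": 0,"jaw": 20},
    {"offset": [0,0,0],"spin": 0,"jaw": 5},
    {"offset": [0,0,0],"spin": 0,"jaw": 5},
    {"offset": [0,0,0],"spin": 0,"jaw": 5},
    {"offset": [0,0,0],"spin": 0,"jaw": 5},
    {"offset": [0,0,0],"spin": 0,"jaw": 5},
    {"offset": [0,0,0],"spin": 0,"jaw": 5},
    {"offset": [0,0,0],"spin": 0,"jaw": 5},
    {"offset": [0,0,0],"spin": 0,"jaw": 5},
  ],
)

```text
clock: 4.45
eef_pos: [500.4, 217.7, 283.6]
eef_rot: [3.142, 0.0, 0.454]
wrist_force: [-0.3, 0.3, 0.8]
finger_gap: 13.9
```

drive_tool(
  rows=[
    {"offset": [0,0,-15],"spin": 0,"jaw": 5},
    {"offset": [0,0,-20],"spin": 0,"jaw": 5},
    {"offset": [0,0,-20],"spin": 0,"jaw": 5},
    {"offset": [0,0,-20],"spin": 0,"jaw": 5},
    {"offset": [0,0,-25],"spin": 0,"jaw": 5},
    {"offset": [0,0,-25],"spin": 0,"jaw": 5},
    {"offset": [0,0,-15],"spin": 0,"jaw": 5},
    {"offset": [0,0,0],"spin": 0,"jaw": 5},
    {"offset": [0,0,0],"spin": 0,"jaw": 5},
  ],
)

```text
clock: 5.35
eef_pos: [500.4, 217.7, 422.8]
eef_rot: [-3.141, 0.001, 0.454]
wrist_force: [-0.1, -0.1, -0.4]
finger_gap: 13.6
```

drive_tool(
  rows=[
    {"offset": [-4,15,0],"spin": 0,"jaw": 5},
    {"offset": [-6,25,0],"spin": 0,"jaw": 5},
    {"offset": [-8,31,0],"spin": 0,"jaw": 5},
    {"offset": [-8,31,0],"spin": 0,"jaw": 5},
    {"offset": [-8,31,0],"spin": 0,"jaw": 5},
    {"offset": [-8,31,0],"spin": 0,"jaw": 5},
    {"offset": [-8,31,0],"spin": 0,"jaw": 5},
    {"offset": [-8,31,0],"spin": 0,"jaw": 5},
    {"offset": [-8,31,0],"spin": 0,"jaw": 5},
    {"offset": [-8,31,0],"spin": 0,"jaw": 5},
    {"offset": [-8,31,0],"spin": 0,"jaw": 5},
    {"offset": [-8,31,0],"spin": 0,"jaw": 5},
    {"offset": [-8,31,0],"spin": 0,"jaw": 5},
    {"offset": [-8,31,0],"spin": 0,"jaw": 5},
    {"offset": [-8,31,0],"spin": 0,"jaw": 5},
    {"offset": [-6,20,0],"spin": 0,"jaw": 5},
    {"offset": [-4,14,0],"spin": 0,"jaw": 5},
    {"offset": [0,0,0],"spin": 0,"jaw": 5},
    {"offset": [0,0,0],"spin": 0,"jaw": 5},
  ],
)

```text
clock: 7.25
eef_pos: [597.7, -265.7, 422.8]
eef_rot: [-3.14, 0.001, 0.453]
wrist_force: [-0.2, -0.5, 0.7]
finger_gap: 13.6
```

```bash
cat > m.py <<'E'
from h import *
import sys
c=cam('side'); w=cloud(c); s=manip.read_state(); e=np.array(s['eef_pos']); print(s['clock'],e.round(1),s['eef_rot'],s['finger_gap'],np.round(s['wrist_force'],1))
hsv=cv2.cvtColor(c['color'],cv2.COLOR_BGR2HSV)
for z0 in range(10,int(e[2])-20,15):
    m=(abs(w[...,0]-e[0])<60)&(abs(w[...,1]-e[1])<60)&(w[...,2]>z0)&(w[...,2]<z0+15)&(hsv[...,1]>70)&(hsv[...,0]>8)&(hsv[...,0]<28)
    if m.sum()>8: print(z0,m.sum(),np.median(w[m],0).round(1),'ax',(np.median(w[m],0)+[1,5.5,0]).round(1)[:2])
m=(w[...,0]>510)&(w[...,0]<660)&(w[...,1]>-360)&(w[...,1]<-220)&(w[...,2]>108)&(w[...,2]<122)&(hsv[...,1]<60)
p=w[m][:,:2].astype(np.float32); print('rim',len(p),cv2.minEnclosingCircle(p))
cv2.imwrite(sys.argv[1],cv2.resize(c['color'][180:480,230:630],(800,600)))
E
python3 m.py pics/j1.png
```

```text
7.3 [ 597.8 -265.1  423.2] [-3.14095698e+00  3.47688239e-04  4.53899161e-01] 13.526019448720485 [-0.3 -0.5 -0.7]
160 84 [ 593.5 -272.6  167. ] ax [ 594.5 -267.1]
175 108 [ 594.6 -271.   184. ] ax [ 595.6 -265.5]
190 61 [ 595.1 -270.2  197.5] ax [ 596.1 -264.7]
205 65 [ 595.2 -269.5  212.3] ax [ 596.2 -264. ]
220 67 [ 595.3 -270.1  227.3] ax [ 596.3 -264.6]
235 74 [ 595.5 -270.1  242.6] ax [ 596.5 -264.6]
250 71 [ 595.4 -270.2  258.4] ax [ 596.4 -264.7]
265 81 [ 595.2 -270.2  272.9] ax [ 596.2 -264.7]
280 81 [ 595.4 -270.2  288. ] ax [ 596.4 -264.7]
295 85 [ 595.5 -270.2  302.4] ax [ 596.5 -264.7]
310 75 [ 594.3 -269.4  316. ] ax [ 595.3 -263.9]
325 52 [ 593.  -268.1  332.5] ax [ 594.  -262.6]
340 63 [ 593.1 -268.3  348. ] ax [ 594.1 -262.8]
355 59 [ 593.2 -268.3  362.6] ax [ 594.2 -262.8]
370 79 [ 593.3 -267.8  379.1] ax [ 594.3 -262.3]
385 22 [ 595.9 -264.1  385.5] ax [ 596.9 -258.6]
rim 652 ((581.9964599609375, -274.0832214355469), 42.52643585205078)
```

View pics/j1.png

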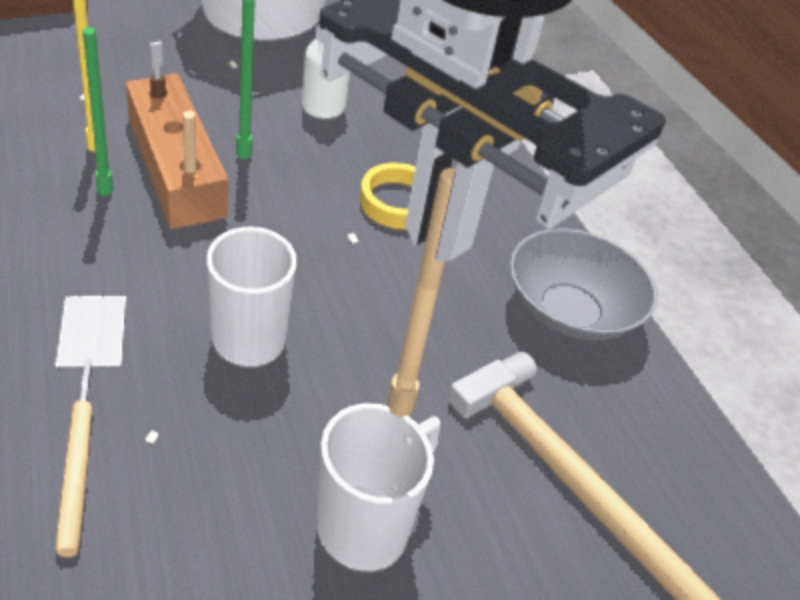

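The rod hangs vertically over the handle side of the jug's opening (foot at (403,400), handle at (430,435)), so I'm lowering it.

drive_tool(
  rows=[
    {"offset": [0,0,20],"spin": 0,"jaw": 5},
    {"offset": [0,0,20],"spin": 0,"jaw": 5},
    {"offset": [0,0,20],"spin": 0,"jaw": 5},
    {"offset": [0,0,20],"spin": 0,"jaw": 5},
    {"offset": [0,0,20],"spin": 0,"jaw": 5},
    {"offset": [0,0,20],"spin": 0,"jaw": 5},
    {"offset": [0,0,15],"spin": 0,"jaw": 5},
    {"offset": [0,0,5],"spin": 0,"jaw": 5},
    {"offset": [0,0,0],"spin": 0,"jaw": 5},
    {"offset": [0,0,0],"spin": 0,"jaw": 5},
  ],
)

```text
clock: 8.3
eef_pos: [598.3, -265.3, 284.7]
eef_rot: [3.14, -0.001, 0.454]
wrist_force: [-0.1, 0.1, -0.3]
finger_gap: 13.8
```

drive_tool(
  force=6,
  rows=[
    {"offset": [0,0,2],"spin": 0,"jaw": 5},
    {"offset": [0,0,2],"spin": 0,"jaw": 5},
    {"offset": [0,0,2],"spin": 0,"jaw": 5},
    {"offset": [0,0,0],"spin": 0,"jaw": 5},
  ],
)

```text
clock: 8.7
eef_pos: [598.1, -265.3, 277.3]
eef_rot: [-3.141, 0.0, 0.454]
wrist_force: [-0.0, 0.2, -0.5]
finger_gap: 14.3
```

drive_tool(
  rows=[
    {"offset": [0,0,2],"spin": 0,"jaw": 5},
    {"offset": [0,0,1.5],"spin": 0,"jaw": 5},
    {"offset": [0,0,1],"spin": 0,"jaw": 5},
    {"offset": [0,0,0],"spin": 0,"jaw": 5},
    {"offset": [0,0,0],"spin": 0,"jaw": 5},
  ],
)

```text
clock: 9.2
eef_pos: [598.2, -265.4, 273.6]
eef_rot: [3.141, -0.0, 0.454]
wrist_force: [-0.7, 0.5, 4.7]
finger_gap: 14.1
```

The foot is on the floor (4.7 N upward). Next I'll pivot the rod in a light grip toward the side away from the handle.

drive_tool(
  force=3,
  rows=[
    {"offset": [0,0,0],"spin": 0,"jaw": 5},
    {"offset": [0,0,0],"spin": 0,"jaw": 5},
    {"offset": [-4,0,0],"spin": 0,"jaw": 5},
    {"offset": [-4,0,0],"spin": 0,"jaw": 5},
    {"offset": [-4,0,0],"spin": 0,"jaw": 5},
    {"offset": [-4,0,0],"spin": 0,"jaw": 5},
    {"offset": [-4,0,0.2],"spin": 0,"jaw": 5},
    {"offset": [-4,0,0.3],"spin": 0,"jaw": 5},
    {"offset": [-4,0,0.3],"spin": 0,"jaw": 5},
    {"offset": [-4,0,0.4],"spin": 0,"jaw": 5},
    {"offset": [-4,0,0.5],"spin": 0,"jaw": 5},
    {"offset": [-4,0,0.7],"spin": 0,"jaw": 5},
    {"offset": [-4,0,0.8],"spin": 0,"jaw": 5},
    {"offset": [-4,0,0.8],"spin": 0,"jaw": 5},
    {"offset": [0,0,0],"spin": 0,"jaw": 5},
    {"offset": [0,0,0],"spin": 0,"jaw": 5},
  ],
)

```text
clock: 10.8
eef_pos: [554.9, -286.5, 269.2]
eef_rot: [3.142, 0.0, 0.454]
wrist_force: [-0.1, 0.4, 1.4]
finger_gap: 13.9
```

```bash
python3 m.py pics/j2.png
```

```text
10.85 [ 555.  -286.4  269.2] [3.14153191e+00 1.25731272e-04 4.53790870e-01] 14.208094280850496 [-0.9 -0.3  1.4]
55 31 [ 584.2 -276.7   62.9] ax [ 585.2 -271.2]
70 30 [ 581.3 -278.1   77. ] ax [ 582.3 -272.6]
85 35 [ 577.  -279.6   92.8] ax [ 578.  -274.1]
100 30 [ 574.8 -280.9  106.2] ax [ 575.8 -275.4]
115 41 [ 572.3 -282.6  121.1] ax [ 573.3 -277.1]
130 30 [ 569.6 -284.2  136.8] ax [ 570.6 -278.7]
190 12 [ 552.4 -287.8  200.4] ax [ 553.4 -282.3]
205 22 [ 550.  -289.4  213.6] ax [ 551.  -283.9]
220 29 [ 547.8 -291.5  229.5] ax [ 548.8 -286. ]
rim 491 ((582.5064086914062, -274.487548828125), 42.368167877197266)
```

View pics/j2.png

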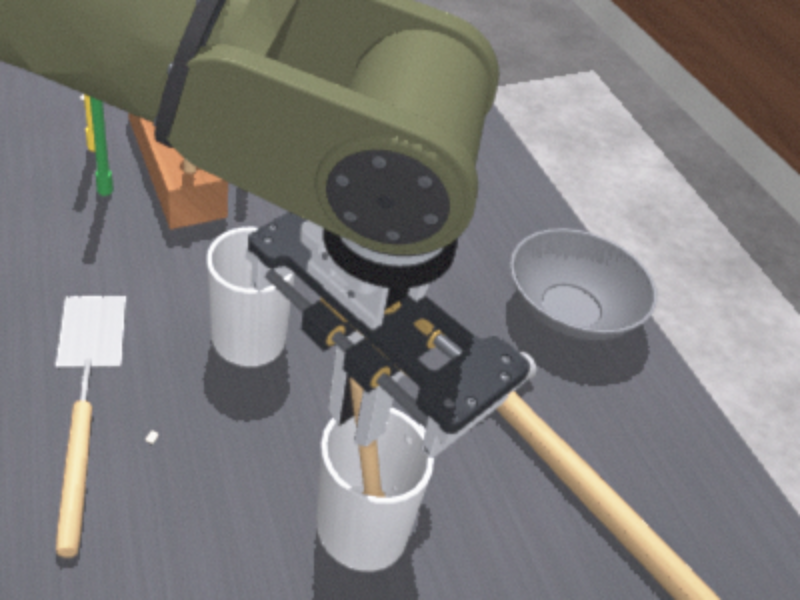

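The rod is tilted about 13°, the foot is still near the handle wall, and the jug hasn't moved. Continuing the arc to the rim.

drive_tool(
  rows=[
    {"offset": [-4,0,1],"spin": 0,"jaw": 5},
    {"offset": [-4,0,1],"spin": 0,"jaw": 5},
    {"offset": [-4,0,1.2],"spin": 0,"jaw": 5},
    {"offset": [-4,0,1.2],"spin": 0,"jaw": 5},
    {"offset": [-4,0,1.3],"spin": 0,"jaw": 5},
    {"offset": [-4,0,1.3],"spin": 0,"jaw": 5},
    {"offset": [-4,0,1.4],"spin": 0,"jaw": 5},
    {"offset": [-4,0,1.4],"spin": 0,"jaw": 5},
    {"offset": [0,0,0],"spin": 0,"jaw": 5},
    {"offset": [0,0,0],"spin": 0,"jaw": 5},
  ],
)

```text
clock: 11.85
eef_pos: [526.1, -300.5, 259.3]
eef_rot: [-3.141, 0.0, 0.454]
wrist_force: [-1.0, -0.9, 0.7]
finger_gap: 13.8
```

```bash
python3 m.py pics/j3.png
```

```text
11.9 [ 526.2 -300.4  259.3] [-3.14151830e+00  1.17209126e-04  4.53815503e-01] 13.968349552652782 [ 0.2 -0.1  0.2]
70 15 [ 574.8 -283.3   78.1] ax [ 575.8 -277.8]
85 27 [ 567.1 -286.4   93.9] ax [ 568.1 -280.9]
100 29 [ 561.1 -289.1  108.7] ax [ 562.1 -283.6]
115 30 [ 556.9 -291.9  122.6] ax [ 557.9 -286.4]
130 16 [ 554.1 -293.1  134.3] ax [ 555.1 -287.6]
205 17 [ 519.1 -306.6  214.5] ax [ 520.1 -301.1]
rim 273 ((582.6279907226562, -274.8255920410156), 42.24448776245117)
```

drive_tool(
  rows=[
    {"offset": [-2.5,0,1],"spin": 0,"jaw": 5},
    {"offset": [-2.5,0,1],"spin": 0,"jaw": 5},
    {"offset": [-2.5,0,1],"spin": 0,"jaw": 5},
    {"offset": [0,0,0],"spin": 0,"jaw": 5},
    {"offset": [0,0,0],"spin": 0,"jaw": 5},
  ],
)

```text
clock: 12.4
eef_pos: [519.4, -303.7, 256.2]
eef_rot: [-3.141, 0.0, 0.454]
wrist_force: [-0.5, -0.3, -1.0]
finger_gap: 13.6
```

```bash
python3 m.py pics/j3.png
```

```text
12.45 [ 519.4 -303.7  256.2] [-3.14134839e+00  9.75203844e-05  4.53800966e-01] 13.901864031824338 [-0.7 -0.9 -1.4]
70 15 [ 574.7 -283.2   80.1] ax [ 575.7 -277.7]
85 24 [ 567.6 -286.8   93. ] ax [ 568.6 -281.3]
100 27 [ 561.2 -289.8  106.4] ax [ 562.2 -284.3]
115 29 [ 555.3 -292.7  121.1] ax [ 556.3 -287.2]
130 25 [ 550.8 -294.7  136.4] ax [ 551.8 -289.2]
205 15 [ 509.6 -310.5  216.7] ax [ 510.6 -305. ]
rim 271 ((582.386962890625, -274.52032470703125), 42.03652572631836)
```

View pics/j3.png

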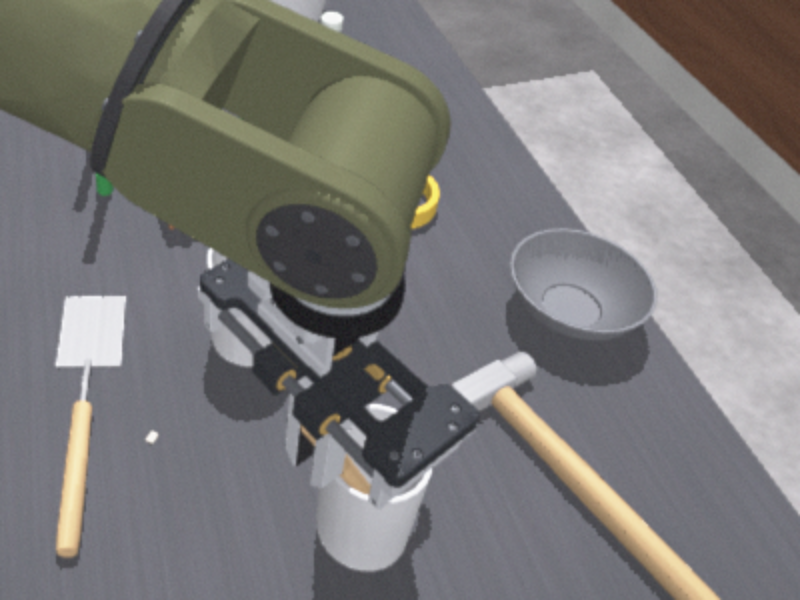

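The rod leans about 27°, essentially on the far rim, and the jug is unmoved. Releasing gently and retreating upward.

drive_tool(
  rows=[
    {"offset": [0,0,0],"spin": 0,"jaw": 18},
    {"offset": [0,0,0],"spin": 0,"jaw": 22},
    {"offset": [0,0,0],"spin": 0,"jaw": 30},
    {"offset": [0,0,0],"spin": 0,"jaw": 40},
    {"offset": [0,0,0],"spin": 0,"jaw": 50},
    {"offset": [0,0,0],"spin": 0,"jaw": 50},
    {"offset": [0,0,-15],"spin": 0,"jaw": 50},
    {"offset": [0,0,-30],"spin": 0,"jaw": 50},
    {"offset": [0,0,-40],"spin": 0,"jaw": 50},
    {"offset": [0,0,-40],"spin": 0,"jaw": 50},
    {"offset": [0,0,-40],"spin": 0,"jaw": 50},
    {"offset": [-40,-10,0],"spin": 0,"jaw": 50},
    {"offset": [-40,-10,0],"spin": 0,"jaw": 50},
    {"offset": [-40,-10,0],"spin": 0,"jaw": 50},
    {"offset": [-40,-10,0],"spin": 0,"jaw": 50},
    {"offset": [0,0,0],"spin": 0,"jaw": 50},
  ],
)

```text
clock: 14.05
eef_pos: [355.0, -338.5, 422.2]
eef_rot: [3.14, 0.0, 0.451]
wrist_force: [0.4, -0.2, -0.9]
finger_gap: 49.6
```

Run:
```python
from h import *
ims=[]
for n,b in(('top',(120,270,420,550)),('side',(180,480,230,630))):
    c=cam(n); w=cloud(c); hsv=cv2.cvtColor(c['color'],cv2.COLOR_BGR2HSV)
    A=(w[...,0]>450)&(w[...,0]<660)&(w[...,1]>-370)&(w[...,1]<-220)
    wood=(hsv[...,1]>70)&(hsv[...,0]>8)&(hsv[...,0]<28)
    p=w[A&wood&(w[...,2]>25)&(w[...,2]<240)]
    if len(p)>10:
        ct=p.mean(0); d=np.linalg.svd(p-ct)[2][0]; d*=np.sign(d[2]); print(n,len(p),'lean',np.degrees(np.arccos(d[2])).round(1),'az',np.degrees(np.arctan2(d[1],d[0])).round(1),'at z115',(ct+d*(115-ct[2])/d[2]).round(1),'at z5',(ct+d*(5-ct[2])/d[2]).round(1),'zmax',p[:,2].max())
    q=w[A&~wood&(w[...,2]>108)&(w[...,2]<120)][:,:2].astype(np.float32); print('rim',cv2.minEnclosingCircle(q))
    im=c['color'][b[0]:b[1],b[2]:b[3]]; ims.append(cv2.resize(im,(400,int(im.shape[0]*400/im.shape[1]))))
H=max(i.shape[0] for i in ims)
cv2.imwrite('pics/end.png',np.hstack([cv2.copyMakeBorder(i,0,H-i.shape[0],0,0,0) for i in ims]))
```

```text
top 534 lean 25.0 az -153.6 at z115 [ 556.3 -281.4  115. ] at z5 [ 602.4 -258.5    5. ] zmax 220.95747930395962
rim ((580.7626953125, -273.8339538574219), 42.16986846923828)
side 372 lean 25.4 az -155.1 at z115 [ 558.5 -290.3  115. ] at z5 [ 605.8 -268.3    5. ] zmax 222.3636324289704
rim ((581.6241455078125, -273.292724609375), 42.96058654785156)
```

View pics/end.png

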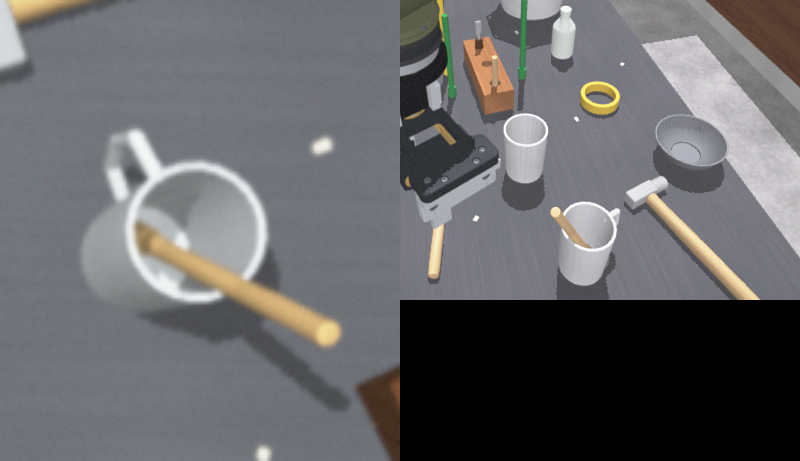

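The rod leans over the rim opposite the handle (crossing at about (225,285) in the left crop, handle at (130,160)). The foot is at the handle's wall, the jug is in place, and the short rod is still in the block. Handing in.

```bash
python3 -c "
from cell import manip; s=manip.read_state(); print(s['clock'],s['wrist_force']); print(manip.sign_off())"
```

```text
14.15 [ 0.36905663 -0.37908415 -0.41846173]
the job is handed in; nothing more can be done
None
```

I took the long pale rod from the middle socket and lowered it onto the jug's floor on the handle side, where contact read 4.7 N. I then pivoted it in a light grip toward the side away from the handle, released it, and backed the arm off. I handed the job in at 14.15 s.

Last checks, after release:
- **Lean:** both cameras put it at about 25° (25.0 and 25.4), with azimuth −154° and −155°. The handle is at about +26°, so the rod leans directly opposite it.
- **Jug:** the rim centre is unchanged to about 1 mm, and the handle is free.
- **Block:** the short rod is still in its socket.
- **Robot:** the gripper is open and well clear of everything, with wrist force near zero.

No check failed. The two cameras disagreed by about 9 mm on where the rod crosses the rim, most likely because each sees a different side of the rod.

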